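# Clear and load the gib chute

## Robot

A 7-joint arm with a two-finger parallel gripper is mounted at the origin on a cart in front of the work surface, level with it; the furniture and walls round the work are solid. World frame = base frame: x ahead of the robot, y to its left, z up, the work surface at z = 0. Lengths are in m, angles in rad, forces in N, time in s.
With the tool pointing down it reaches from about 0.35 to 0.9 m from the base axis. Payload 8.1 kg.
Tool frame: the origin (TCP) lies on the centre line of the jaws, within the pads' length; the fingertips stand 19 mm ahead of it and the grasp point (between the pads) is the TCP (arm.tip_reach is the distance from the TCP to the fingertips, in m); z points along the fingers, y is the line along which they close (so a half turn about z gives the same grasp; the last joint's range is limited). The gripper opens to 92 mm and grips with 3 to 60 N. Pads are 19 mm wide; open, the fingers measure 130 mm over their backs; the gripper's body (75 mm by 190 mm) begins 47 mm behind the grasp point.
Start: joints at [1.022, 0.434, 0.025, 1.573, -0.012, 1.134, -0.075], TCP at [0.269, -0.564, 0.246] pointing down, gripper open.
Joint ranges: [-2.62, 2.62], [-0.44, 2.09], [-1.27, 1.32], [0.08, 2.57], [-1.32, 4.46], [0.12, 2], [-2.74, 2.74]. Speed limits (rad/s): [2.22, 2.22, 3.01, 3.01, 3.14, 3.14, 3.14].

## Interface

Orientations are given as a rotation vector (axis times angle).
In Python, from cell import arm gives the robot as it stands.
- The arm moves only by the tool arm_command, never from a script. Its argument "targets" is a list that holds one entry, the list of rows, each a list of 6 numbers: the shift along the tool's x, y, z in m, then the turn, a rotation vector about the tool's x, y, z in rad. A call has 1 to 10 rows; each row shifts and turns the commanded pose from where the row before left it, along the tool's axes as they then stand; what a row does not reach is not made up. A row lasts 1/8 s, in which the tool goes at most 62.5 mm and 10.7 degrees, less where a joint would pass 70% of its speed; a pose out of reach is approached as far as the arm can. A call with a gripper value outside its range is refused whole. "jaw" is the finger opening in m, from 0 to 0.0918, set as the call begins (left out, the last holds). The fingers move at their own pace and stop on an object; "newtons" is the grip in N (left out, the last holds). Time passes only in rows, so rows that do not move let the fingers close. It gives the time, the measured TCP pose, the force, the opening and the grip force at its end, in the units of the state.
- arm.observe(): the state, without advancing time (a new reading comes with each control period).
- arm.get_image(name): name is "scene" or "top" or "wrist"; returns a dict with "pixels" (480x640x3 uint8, red, green, blue), "z_map" (480x640 float32, m along the optical axis (not along the pixel's ray), 0 where there is no reading), "fx", "fy", "cx", "cy" (pixels), "xyz" and "rotation" of the camera in the world; the wrist camera has in their place "T_tool_cam" (4x4, takes a point from camera to tool coordinates, whose origin is the TCP and whose axes are the flange's). Camera axes: x right, y down, z forward; pixel columns grow to the right and rows downward; lengths in m; the calibration is good to about 2 mm. A picture is of the moment at which its call begins: read the wrist's pose just before it.
- arm.sign_off(): hands the job in; it is judged then, once.
The state is a dict: "clock": time; "joints": joint angles; "dq": joint speeds; "joint_efforts": joint torques, N m; "position": TCP position; "ee_rot": TCP orientation; "force": force on the tool from outside, world axes, zero at the start; "ft_torque": the same for the moment, N m; "width": opening from 0.0 (shut) to 1.0 (fully open); "gripper_force": force on a finger pad.
Only numpy, scipy, OpenCV 4.12 (cv2) and the standard library are available. Lean on these libraries where they do the work, as an engineer would, in place of code of your own. Each camera call takes 0.05 s, during which the arm holds its last target. There are 200 camera calls.

## Task

One bronze gib was put into the gravity chute the wrong way round and has stuck at the profile gate: take it out, turn it round, and load it and the other gib from the bench, one after the other, into the chute's open upper end, flange down with the rib on the side where the profile opening is tall, so that they slide down in line and the first comes to rest in the shuttle's pocket. Then push the shuttle by its red knob right across to its far stop, so that it carries the first gib out while its shutter holds back the second. Don't shift the purple brush, the slide bar or the V-block.

Things in the scene. Friction and masses are not known exactly. Their poses are not given: they have to be found in the camera images.
- lane: the chute's channel, fixed, white slippery floor, blue sides, sloping 30 deg. Own y downhill along it, x across to the far side (level), z square to the floor; floor at z 0, y -180 to 82, 48 wide; sides 12 high for y -55 to 82, 6 high in the mouth above. Below y 82 the shuttle's pocket continues it. Gibs loaded with the shuttle home rest with their centres near y 130 and 40.
- mouth (a point): middle of the chute's open loading mouth, on the floor, axes as the lane (this is lane y -115). The mouth spans 65 uphill to 60 downhill of it; its sides are 6 high and flare from 48 apart at the profile gate to 58 at the upper end. A gib set here with its rib towards +x slides down by itself when let go.
- profile_gate (a point): floor centre of the uphill face of the steel profile gate, a plate 10 thick and 39 high over the channel, axes as the lane. Its L-shaped opening is 13 high for x below 0 (near side) and 32 high for x 0 to 26 (far side), so a gib passes only flange down with its rib towards +x.
- gib_a_rib (a point): bronze L-gib A, 0.25 to 0.47 kg: flange 90 long, 40 wide, 7 thick; along one long edge an upright rib 12 wide, top 26 over the underside. The point is mid-rib, 16.5 over the underside. Own y along the length, x from flange to rib (rib outer face at +6, flange edge at -34), z up. Grip the rib astride, tips just over the flange. It starts stuck in the mouth, rib on the wrong (near) side, end against the profile gate.
- gib_b_rib (a point): bronze L-gib B, 0.25 to 0.47 kg: flange 90 long, 40 wide, 7 thick; along one long edge an upright rib 12 wide, top 26 over the underside. The point is mid-rib, 16.5 over the underside. Own y along the length, x from flange to rib (rib outer face at +6, flange edge at -34), z up. Grip the rib astride, tips just over the flange. It starts flange down on the open bench left of the chute, at any heading.
- shuttle (a joint): aluminium shuttle at the lower end of the chute, sliding level along lane +x: 0 home (pocket in line with the channel), 0.080 m at its far stop. Needs about 3 to 6 N; stays where it is put. A steel shutter plate on it closes the channel when it is out.
- pocket (a point): centre of the shuttle's pocket on its floor, axes as the lane (lane y 130), moves with the shuttle. Holds one gib: 51 wide, sides 12 high, end stop 45 downhill of this point, open uphill.
- shuttle_knob (a point): centre of the shuttle's red ball knob, 22 diameter, on a 9 mm post at the near side of the pocket: at pocket x -29, y 18, z 45. Push it in lane +x, for example with shut fingers on the near side of the ball; below the ball the near side is free down to z 12 for 40 mm.
- cleaning_brush: purple bench brush, 37x99x28, loose on the bench left of the chute; origin under its centre
- slide_bar: bronze and steel slide bar, 26x130x35, loose behind the chute; origin under its centre; not one of the gibs
- v_block: steel V-block, 48x44x36, loose behind the chute's upper end; origin under its centre

How it is judged:
By the outcome, as a careful person would: the job done as asked, in the order asked, and still so for the second after the job is handed in, with the robot touching nothing.
It also fails if it takes over 64 s, if anything falls off the work surface, if the arm or the gripper's body presses on something with over 40 N, if the wrist force passes 120 N, or if a joint passes its speed limit or range.

## Working session

There is one attempt and no reset: what is moved stays moved. The work goes in short steps, Python scripts to look and compute and a tool call to move; the robot and the scene stay as the last step left them, time stands still between calls to the robot, and variables do not carry over. Pictures are saved under pics/ and viewed, at most 10 in all, crops included, and the job is handed in when it is done.

Besides the shell and the picture viewer there is one more tool, called after ">>>" as name([rows], argument=value, ...), one row to a line, values as JSON. arm_command: Moves the arm, as the interface text tells. Its arguments: {"type":"object","properties":{"targets":{"type":"array","items":{"type":"array","items":{"type":"array","items":{"type":"number"}}}},"jaw":{"type":"number"},"newtons":{"type":"number"}},"required":["targets"]}

```bash
ls; mkdir -p pics; cat > h.py <<'E'
import numpy as np, cv2
from scipy.spatial.transform import Rotation as R
from cell import arm
def cam(name):
    s=arm.observe(); im=arm.get_image(name)
    if name=="wrist":
        T=np.eye(4);T[:3,:3]=R.from_rotvec(s["ee_rot"]).as_matrix() if len(np.shape(s["ee_rot"]))==1 and len(s["ee_rot"])==3 else np.array(s["ee_rot"]); T[:3,3]=s["position"]
        T=T@np.array(im["T_tool_cam"]); im["xyz"]=T[:3,3]; im["rotation"]=T[:3,:3]
    r=np.array(im["rotation"]); 
    if r.ndim==1: r=R.from_rotvec(r).as_matrix() if r.size==3 else R.from_quat(r).as_matrix()
    im["R"]=r; im["t"]=np.array(im["xyz"]); return im
def cloud(im):
    z=im["z_map"]; v,u=np.mgrid[:480,:640]
    P=np.stack([(u-im["cx"])/im["fx"]*z,(v-im["cy"])/im["fy"]*z,z],-1)
    return P@im["R"].T+im["t"]
def save(im,n): cv2.imwrite("pics/"+n+".png",im["pixels"][:,:,::-1])
E
python3 - <<'E'
from h import *
print(arm.observe())
for n in ("scene","top"):
    im=cam(n); save(im,n+"0"); print(n,im["t"],im["R"].round(3).tolist(),im["fx"],im["cx"],im["cy"]); np.savez("/tmp/"+n,P=cloud(im),rgb=im["pixels"],z=im["z_map"])
E
```

```text
pics
{'clock': 0.0, 'joints': array([ 1.0223855 ,  0.43526455,  0.02496486,  1.57411451, -0.0115935 ,
        1.13399755, -0.07510198]), 'dq': array([ 1.01393910e-03, -9.00803818e-04, -6.47833780e-04, -1.39401724e-04,
       -1.43982854e-03,  9.67447126e-05,  1.04239421e-04]), 'joint_efforts': array([ 9.20089260e-04, -6.67841077e+01,  9.85518470e-01, -3.14460576e+01,
       -6.06235326e-02,  4.27929929e-02,  1.62381243e-04]), 'position': array([ 0.26923289, -0.56349118,  0.2449123 ]), 'ee_rot': array([-3.06236911e+00, -6.94054105e-01,  7.98384342e-04]), 'force': array([-0.47432   , -0.57397719,  0.03109244]), 'ft_torque': array([-0.03024261, -0.01487715, -0.0371247 ]), 'gripper_force': 0.0, 'width': 0.9995159356426936}
scene [-0.11375393  0.4821105   0.53787155] [[-0.665, -0.291, 0.688], [-0.746, 0.29, -0.599], [-0.025, -0.912, -0.409]] 604.9912092211034 317.56971112652445 239.52520870090993
top [ 0.46553786 -0.12191518  0.99917716] [[-0.009, -0.991, 0.131], [-1.0, 0.009, 0.001], [-0.003, -0.131, -0.991]] 463.25103715565643 324.4496360791344 245.529712299044
```

View pics/scene0.png

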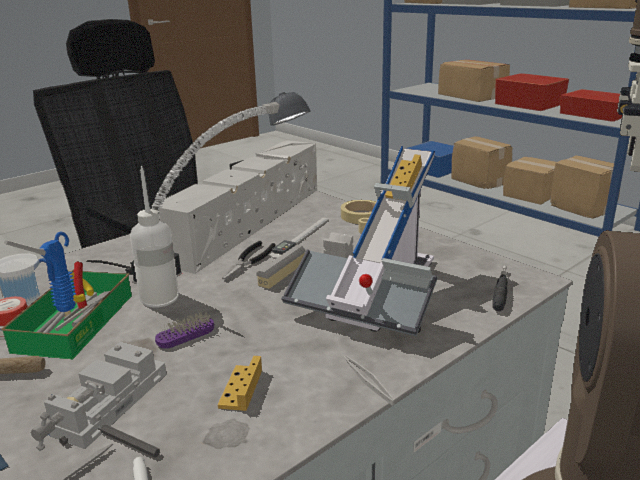

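View pics/top0.png

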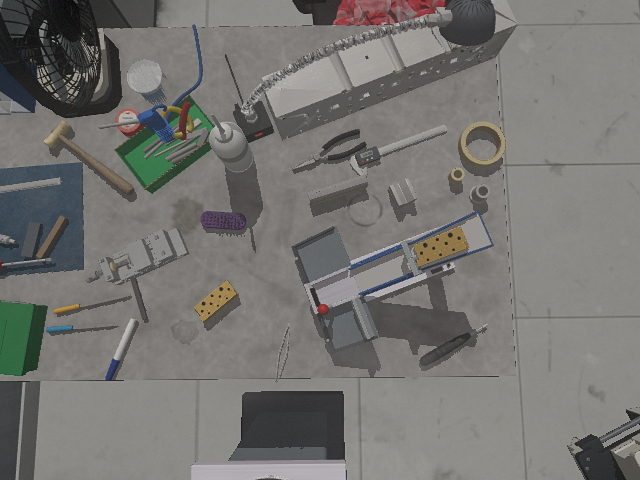

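The scene view shows the knob at (366,281), gib A in the mouth at (405,172) and gib B at (240,385). The top view has them at (323,309), (440,245) and (216,300), with the lane running downhill to the left. I'll fit the poses next.

```bash
python3 - <<'E'
from h import *
out={}
for n,roi in (("top",(290,500,205,350)),("scene",(285,445,140,335))):
    d=np.load(f"/tmp/{n}.npz"); P=d["P"]; rgb=d["rgb"]; hsv=cv2.cvtColor(rgb,cv2.COLOR_RGB2HSV); H,S,V=[hsv[...,i].astype(int) for i in range(3)]
    m=np.zeros(H.shape,bool); m[roi[2]:roi[3],roi[0]:roi[1]]=1; ok=d["z"]>0
    white=m&(S<25)&(V>170)&ok; blue=m&(H>100)&(H<130)&(S>110)&ok; red=m&((H<6)|(H>174))&(S>150)&ok
    bronze=(H>12)&(H<28)&(S>120)&ok
    print(n,white.sum(),blue.sum(),red.sum())
    W=P[white]
    # robust plane
    best=None; rng=np.random.default_rng(0)
    for _ in range(500):
        a=W[rng.choice(len(W),3,False)]; nn=np.cross(a[1]-a[0],a[2]-a[0]); 
        if np.linalg.norm(nn)<1e-5: continue
        nn/=np.linalg.norm(nn); c=(abs((W-a[0])@nn)<.002)
        if best is None or c.sum()>best.sum(): best=c
    Q=W[best]; c=Q.mean(0); nn=np.linalg.svd(Q-c)[2][2]; nn*=np.sign(nn[2])
    print("plane",nn.round(4),"tilt",np.degrees(np.arccos(nn[2])),len(Q),"heading",np.degrees(np.arctan2(nn[1],nn[0])),"res",(((Q-c)@nn).std()))
    K=P[red]; A=np.c_[2*K,np.ones(len(K))]; s=np.linalg.lstsq(A,(K**2).sum(1),rcond=None)[0]; print("knob fit",s[:3],np.sqrt(s[3]+s[:3]@s[:3]),"mean",K.mean(0),"top",K[:,2].max())
    t=(d["t"] if "t" in d else None)
    np.savez(f"/tmp/{n}f",nn=nn,c=c,blue=P[blue],red=K)
    nl,lab,st,ce=cv2.connectedComponentsWithStats(cv2.morphologyEx(bronze.astype(np.uint8),cv2.MORPH_CLOSE,np.ones((7,7))))
    for i in range(1,nl):
        if st[i,4]>300: print("bronze",st[i],ce[i].round(),P[(lab==i)&ok].mean(0).round(4),P[(lab==i)&ok].min(0).round(4),P[(lab==i)&ok].max(0).round(4))
    bl=P[blue]; 
    h=nn[:2]/np.linalg.norm(nn[:2]); y=np.r_[h*np.cos(np.pi/6),-.5]; z=np.r_[h*.5,np.cos(np.pi/6)]; x=np.cross(y,z)
    L=(bl-c)@np.c_[x,y,z]
    for sgn in(-1,1):
        q=L[(L[:,0]*sgn>0)]; print("blue side",sgn,len(q),np.percentile(q,[5,50,95],axis=0).round(4).tolist(),np.polyfit(q[:,1],q[:,0],1))
E
```

```text
top 570 473 64
plane [ 0.009  -0.0031  1.    ] tilt 0.543062707106449 397 heading -19.134232205284537 res 0.001046208840523388
knob fit [ 0.46223681 -0.11541405  0.09766527] 0.00845442177329521 mean [ 0.46381363 -0.11519525  0.10266941] top 0.10685587877362446
bronze [ 414  227   55   39 1139] [440. 246.] [ 0.5696 -0.324   0.1916] [ 0.5376 -0.3669  0.1533] [ 0.6012 -0.2833  0.2258]
bronze [194 281  44  40 724] [215. 300.] [0.4821 0.1122 0.0125] [ 0.4408  0.0664 -0.0041] [0.5227 0.1579 0.03  ]
blue side -1 286 [[-0.096, -0.1022, 0.0521], [-0.0512, -0.0563, 0.0941], [-0.0055, -0.034, 0.1537]] [-0.03263158 -0.05286106]
blue side 1 187 [[0.006, -0.0524, 0.1705], [0.0619, -0.0227, 0.2117], [0.1079, -0.0047, 0.2369]] [-0.58531775  0.04580629]
scene 2845 1748 125
plane [-0.1527  0.4779  0.865 ] tilt 30.114321930296715 1482 heading 107.72437031682533 res 0.00101990299850025
knob fit [ 0.46056562 -0.11327264  0.09688321] 0.00831553623842752 mean [ 0.45792284 -0.11073806  0.09880302] top 0.10613001262327232
bronze [391 155  31  34 611] [407. 172.] [ 0.5674 -0.3301  0.1972] [ 0.5387 -0.3742  0.1742] [ 0.6022 -0.2905  0.2245]
bronze [ 218  356   44   55 1381] [241. 386.] [0.474  0.1177 0.0132] [ 0.4391  0.0663 -0.0007] [0.5259 0.1597 0.0292]
blue side -1 559 [[-0.0288, -0.1829, -0.0071], [-0.0242, -0.0376, 0.0031], [-0.0201, 0.0262, 0.0126]] [-0.03145165 -0.02566859]
blue side 1 1189 [[0.0262, -2.0995, -1.9768], [0.8095, -1.8648, -1.884], [1.1806, 0.0196, 0.0128]] [-0.47340948  0.00737152]
```

```bash
cat >> h.py <<'E'
def lane(hd,O): 
    a=np.radians(hd); h=np.array([np.cos(a),np.sin(a)]); c,s=np.cos(np.pi/6),.5
    y=np.r_[h*c,-s]; z=np.r_[h*s,c]; return np.c_[np.cross(y,z),y,z],np.array(O)
def tri(c1,uv1,c2,uv2):
    A=np.zeros((3,3));b=np.zeros(3)
    for c,(u,v) in((c1,uv1),(c2,uv2)):
        d=c["R"]@np.array([(u-c["cx"])/c["fx"],(v-c["cy"])/c["fy"],1]);d/=np.linalg.norm(d);M=np.eye(3)-np.outer(d,d);A+=M;b+=M@c["t"]
    p=np.linalg.solve(A,b); return p
def plan(p1,R1,n,T0=None):
    """rows (constant) from the present pose to p1,R1 in n rows"""
    s=arm.observe(); p0,R0=(s["position"],R.from_rotvec(s["ee_rot"]).as_matrix()) if T0 is None else T0
    w=R.from_matrix(R0.T@R1).as_rotvec()/n; S=sum(R.from_rotvec(w*k).as_matrix() for k in range(n))
    d=np.linalg.solve(S,R0.T@(np.array(p1)-p0)); 
    print(n,"x",[float(v) for v in d.round(4)]+[float(v) for v in w.round(4)],"step mm %.1f deg %.1f"%(1000*np.linalg.norm(d),np.degrees(np.linalg.norm(w))))
def masks(rgb):
    hsv=cv2.cvtColor(rgb,cv2.COLOR_RGB2HSV); H,S,V=[hsv[...,i].astype(int) for i in range(3)]
    return dict(bronze=(H>12)&(H<28)&(S>120),blue=(H>100)&(H<130)&(S>110),red=((H<6)|(H>174))&(S>150),white=(S<25)&(V>170))
E
python3 - <<'E'
from h import *
cs={n:cam(n) for n in("scene","top")}; uv={}
for n,r in(("top",(290,380,280,340)),("scene",(340,390,260,300))):
    m=masks(cs[n]["pixels"])["red"]; q=np.zeros_like(m);q[r[2]:r[3],r[0]:r[1]]=1; v,u=np.nonzero(m&q); uv[n]=((u.min()+u.max())/2,(v.min()+v.max())/2); print(n,uv[n],u.mean(),v.mean(),np.ptp(u),np.ptp(v))
K=tri(cs["scene"],uv["scene"],cs["top"],uv["top"]); print("knob",K)
f=np.load("/tmp/scenef.npz"); hd=107.7
L,_=lane(hd,0); O=K-L@[-.029,.148,.045]; print("O",O,"plane pt in lane",(f["c"]-O)@L)
b=(f["blue"]-O)@L; b=b[abs(b[:,0])<.05]
for s in(-1,1):
    q=b[(b[:,0]*s>.015)&(b[:,1]>-.05)&(b[:,1]<.08)&(b[:,2]>-.005)&(b[:,2]<.02)]; print(s,len(q),np.percentile(q[:,0],[5,50,95]).round(4),np.polyfit(q[:,1],q[:,0],1),q[:,2].max())
for n in cs:
    P=cloud(cs[n]); m=masks(cs[n]["pixels"])["bronze"]&(cs[n]["z_map"]>0)
    for nm,pred,X in(("A",P[...,1]<-.2,(P-O)@L),("B",(P[...,1]>.03)&(P[...,1]<.2),P)):
        X=X[m&pred&(P[...,0]>.4)&(P[...,0]<.65)]; t=X[(X[:,2]>.021)&(X[:,2]<.031)]
        for k,lab,X1 in((0,"all",X[(X[:,2]>-.01)&(X[:,2]<.03)]),(1,"rib",t)): 
            r=cv2.minAreaRect((X1[:,:2]*1000).astype(np.float32)); print(n,nm,lab,len(X1),np.round(r[0],1),np.round(r[1],1),round(r[2],1),X1.mean(0).round(4))
E
```

```text
top (np.float64(322.5), np.float64(307.5)) 322.1904761904762 307.8095238095238 9 7
scene (np.float64(365.5), np.float64(280.5)) 365.4173228346457 280.3307086614173 11 13
knob [ 0.46396417 -0.11625999  0.09413887]
O [ 0.53740055 -0.25098222  0.12916773] plane pt in lane [0.0015411  0.04001101 0.00140644]
-1 399 [-0.0273 -0.023  -0.0197] [-0.03938483 -0.02258354] 0.017152204182418532
1 252 [0.0267 0.0298 0.0326] [-0.0418665  0.0304644] 0.01959769498607706
scene A all 617 [  9.4 -97.5] [42.8 91.6] 1.0 [ 0.0053 -0.1033  0.0162]
scene A rib 247 [  -4.7 -104.3] [14.4 78.5] 1.0 [-0.0056 -0.1029  0.0265]
scene B all 1328 [483.  113.4] [40.5 92.7] 39.6 [0.4736 0.1175 0.0135]
scene B rib 402 [472.5 104.5] [12.8 92.4] 39.5 [0.4689 0.1076 0.0256]
top A all 977 [  8.6 -98.4] [39.5 89.9] 1.9 [ 0.0081 -0.1005  0.0146]
top A rib 322 [ -5.2 -99.2] [11.7 89.2] 1.9 [-0.0052 -0.1005  0.0271]
top B all 626 [481.9 111.9] [39.2 89.4] 40.0 [0.4818 0.1117 0.013 ]
top B rib 217 [471.5 103. ] [12.  89.3] 39.1 [0.4716 0.1027 0.0253]
```

```bash
python3 - <<'E'
from h import *
K=np.array([0.464,-0.1163,0.0941]); L,_=lane(109,0); O=K-L@[-.029,.148,.045]
Rt=np.c_[np.cross(L[:,0],-L[:,2]),L[:,0],-L[:,2]]
p=O+L@[-.005,-.085,.16]; print(p, arm.get_image("wrist")["T_tool_cam"]); plan(p,Rt,10)
E
```

```text
[ 0.5336667  -0.24490949  0.31019292] [[-2.99285281e-04 -9.53481501e-01 -3.01451385e-01  8.18689441e-02]
 [ 9.99999889e-01 -3.94818573e-04  2.55984750e-04 -7.74985193e-04]
 [-3.63095330e-04 -3.01451275e-01  9.53481514e-01 -1.38806144e-01]
 [ 0.00000000e+00  0.00000000e+00  0.00000000e+00  1.00000000e+00]]
10 x [0.042, 0.0107, -0.0161, -0.0381, -0.0427, -0.1421] step mm 46.3 deg 8.8
```

>>> arm_command([
  [[0.042,0.0107,-0.0161,-0.0381,-0.0427,-0.1421],[0.042,0.0107,-0.0161,-0.0381,-0.0427,-0.1421],[0.042,0.0107,-0.0161,-0.0381,-0.0427,-0.1421],[0.042,0.0107,-0.0161,-0.0381,-0.0427,-0.1421],[0.042,0.0107,-0.0161,-0.0381,-0.0427,-0.1421],[0.042,0.0107,-0.0161,-0.0381,-0.0427,-0.1421],[0.042,0.0107,-0.0161,-0.0381,-0.0427,-0.1421],[0.042,0.0107,-0.0161,-0.0381,-0.0427,-0.1421],[0.042,0.0107,-0.0161,-0.0381,-0.0427,-0.1421],[0.042,0.0107,-0.0161,-0.0381,-0.0427,-0.1421]],
])

```text
clock: 1.5
position: [0.534, -0.2431, 0.3105]
ee_rot: [1.551, 2.188, -0.417]
force: [0.1, 1.3, 0.1]
width: 1.002
gripper_force: 0.0
```

```bash
python3 - <<'E'
from h import *
s=arm.observe(); print(s["clock"],s["position"],s["joints"].round(3),s["force"].round(1))
K=np.array([0.464,-0.1163,0.0941]); L,_=lane(109,0); O=K-L@[-.029,.148,.045]
Rt=np.c_[np.cross(L[:,0],-L[:,2]),L[:,0],-L[:,2]]
p=O+L@[-.005,-.085,.16]; plan(p,Rt,1)
im=cam("wrist"); save(im,"w1"); np.savez("/tmp/w1",P=cloud(im),rgb=im["pixels"],z=im["z_map"])
E
```

```text
1.5 [ 0.53396465 -0.24310226  0.31048223] [ 0.309  0.209 -0.308  1.865  0.677  0.995 -0.004] [0.1 1.3 0.1]
1 x [-0.0012, -0.0009, 0.0011, 0.0028, 0.0019, 0.0053] step mm 1.9 deg 0.4
```

View pics/w1.png

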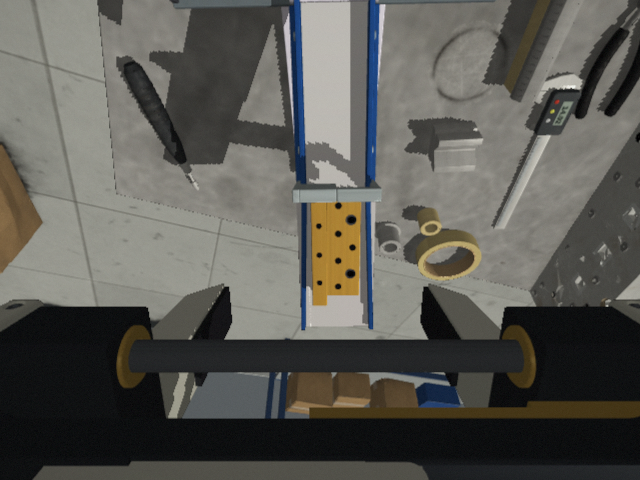

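The wrist view shows the gate at v≈193, gib A's rib near u≈320 on the near side, and the channel sides at u≈300 and 372. I'll refit the lane from it.

```bash
cat >> h.py <<'E'
def lanefit(P,rgb,z,L,O):
    m=masks(rgb); ok=z>0; X=(P-O)@L
    w=X[m["white"]&ok&(abs(X[...,0])<.022)&(X[...,1]>-.17)&(abs(X[...,2])<.012)]
    A=np.c_[w[:,:2],np.ones(len(w))]; k=np.linalg.lstsq(A,w[:,2],rcond=None)[0]; print("floor z=",k,len(w),"std",(w[:,2]-A@k).std())
    for s in(-1,1):
        q=X[m["blue"]&ok]; q=q[(q[:,0]*s>.012)&(q[:,0]*s<.04)&(q[:,1]>-.04)&(q[:,1]<.08)&(q[:,2]>.007)&(q[:,2]<.017)]
        ys=np.arange(-.04,.08,.01); e=[]
        for y in ys:
            r=q[(q[:,1]>=y)&(q[:,1]<y+.01)]
            if len(r)>5: e.append((y+.005,np.percentile(s*r[:,0],5)*s,np.percentile(s*r[:,0],95)*s))
        e=np.array(e); print("side",s,len(e),"inner",np.polyfit(e[:,0],e[:,1],1).round(4),"outer",np.polyfit(e[:,0],e[:,2],1).round(4))
E
python3 - <<'E'
from h import *
d=np.load("/tmp/w1.npz");P,rgb,z=d["P"],d["rgb"],d["z"]
K=np.array([0.464,-0.1163,0.0941]); L,_=lane(109,0); O=K-L@[-.029,.148,.045]
lanefit(P,rgb,z,L,O)
X=(P-O)@L; m=masks(rgb); b=X[m["bronze"]&(z>0)&(abs(X[...,0])<.04)&(X[...,1]<-.04)&(X[...,1]>-.18)&(X[...,2]>0)]
for lab,q in(("all",b[b[:,2]<.035]),("rib",b[(b[:,2]>.021)&(b[:,2]<.033)])):
    r=cv2.minAreaRect((q[:,:2]*1000).astype(np.float32)); print(lab,len(q),np.round(r[0],1),np.round(r[1],1),r[2],q[:,2].mean(), np.percentile(q,[1,99],axis=0).round(4).tolist())
g=X[(z>0)&(abs(X[...,0])<.02)&(X[...,2]>.0355)&(X[...,2]<.045)&(X[...,1]>-.08)&(X[...,1]<-.03)]; print("gate top",len(g),np.percentile(g,[2,98],axis=0).round(4).tolist())
E
```

```text
floor z= [ 0.01314255 -0.00026206  0.00132328] 8122 std 0.0007463178328065011
side -1 12 inner [-0.0212 -0.0216] outer [-0.0217 -0.0253]
side 1 12 inner [-0.0206  0.0264] outer [-0.0213  0.0301]
all 4262 [   4.6 -100.5] [86.3 40.5] 89.81181335449219 0.014878714383192536 [[-0.0149, -0.1424, 0.007], [0.0241, -0.0592, 0.0284]]
rib 1456 [  -9.4 -100.4] [11.7 86.1] 0.7241860032081604 0.027186679752893746 [[-0.0154, -0.1425, 0.0253], [-0.0036, -0.0579, 0.0287]]
gate top 816 [[-0.0192, -0.0533, 0.0367], [0.0191, -0.0435, 0.0418]]
```

```bash
cat >> h.py <<'E'
_K=np.array([0.464,-0.1163,0.0941]); _L,_=lane(109,0)
LO=_K-_L@[-.029,.148,.045]+_L@[.0024,.0016,.0013]; LL,_=lane(110.4,0)
Rp=np.c_[LL[:,1],LL[:,0],-LL[:,2]]    # tool y = lane +x
Rm=np.c_[-LL[:,1],-LL[:,0],-LL[:,2]]  # tool y = lane -x
def inlane():
    s=arm.observe(); T=R.from_rotvec(s["ee_rot"]).as_matrix(); print("t",s["clock"],"lane TCP mm",(1000*((s["position"]-LO)@LL)).round(1),"tool y in lane",(LL.T@T[:,1]).round(3),"z",(LL.T@T[:,2]).round(3),"F",s["force"].round(1),"w",round(s["width"]*91.8,1),"gf",s["gripper_force"],"q",s["joints"].round(2))
E
python3 - <<'E'
from h import *
d=np.load("/tmp/w1.npz");P,rgb,z=d["P"],d["rgb"],d["z"]
lanefit(P,rgb,z,LL,LO)
X=(P-LO)@LL; m=masks(rgb); b=X[m["bronze"]&(z>0)&(abs(X[...,0])<.04)&(X[...,1]<-.04)&(X[...,1]>-.18)&(X[...,2]>0)]
for lab,q in(("all",b[b[:,2]<.035]),("rib",b[(b[:,2]>.021)&(b[:,2]<.033)])):
    r=cv2.minAreaRect((q[:,:2]*1000).astype(np.float32)); print(lab,len(q),np.round(r[0],1),np.round(r[1],1),r[2],q[:,2].mean())
inlane()
th=np.radians(0); 
plan(LO+LL@[-.0125,-.1005,.060],Rp,6)
plan(LO+LL@[-.0125,-.1005,.0285],Rp,3,(LO+LL@[-.0125,-.1005,.060],Rp))
E
```

```text
floor z= [ 1.03372142e-03 -4.07481792e-04  5.57897332e-05] 7841 std 0.0007459805828404958
side -1 12 inner [ 0.001 -0.024] outer [-0.0003 -0.0275]
side 1 12 inner [0.0005 0.0241] outer [-0.0007  0.0278]
all 4258 [   0.3 -102.2] [86.4 40.1] 88.77212524414062 0.013590423450931503
rib 1453 [ -13.7 -101.7] [86.1 11.6] 89.52364349365234 0.02605330891367509
t 1.55 lane TCP mm [ -3.4 -78.5 162.2] tool y in lane [ 1.    -0.002 -0.004] z [-0.004 -0.    -1.   ] F [-1.8  6.7 -2. ] w 91.8 gf 0.0 q [ 0.3   0.21 -0.32  1.87  0.68  0.99 -0.  ]
6 x [-0.0037, -0.0015, 0.017, -0.0006, 0.0001, -0.0003] step mm 17.5 deg 0.0
3 x [-0.0, 0.0, 0.0105, 0.0, 0.0, 0.0] step mm 10.5 deg 0.0
```

>>> arm_command([
  [[-0.0036,-0.0017,0.017,-0.0006,0.0001,-0.0003],[-0.0036,-0.0017,0.017,-0.0006,0.0001,-0.0003],[-0.0036,-0.0017,0.017,-0.0006,0.0001,-0.0003],[-0.0036,-0.0017,0.017,-0.0006,0.0001,-0.0003],[-0.0036,-0.0017,0.017,-0.0006,0.0001,-0.0003],[-0.0036,-0.0017,0.017,-0.0006,0.0001,-0.0003],[0,0,0.011,0,0,0],[0,0,0.011,0,0,0],[0,0,0.0095,0,0,0],[0,0,0,0,0,0]],
], jaw=0.05)

```text
clock: 2.8
position: [0.5519, -0.3285, 0.2062]
ee_rot: [1.554, 2.187, -0.414]
force: [-6.2, 4.3, 7.9]
width: 0.543
gripper_force: 5.1
```

```bash
python3 -c "
from h import *
inlane()"
```

```text
t 2.8 lane TCP mm [ -19.3 -107.8   26.4] tool y in lane [ 1.    -0.019 -0.008] z [-0.008 -0.    -1.   ] F [-6.2  4.3  7.9] w 49.8 gf 5.135794426314533 q [ 0.39  0.37 -0.22  1.92  0.83  0.75 -0.07]
```

>>> arm_command([
  [[0,0,-0.002,0,0,0],[0.004,0.003,0,0,0,0.009],[0.004,0.003,0,0,0,0.009],[0,0,0,0,0,0]],
])

```text
clock: 3.3
position: [0.5552, -0.3189, 0.2029]
ee_rot: [1.573, 2.173, -0.408]
force: [-0.5, -0.0, 0.3]
width: 0.545
gripper_force: 0.0
```

```bash
python3 -c "
from h import *
inlane()"
```

```text
t 3.3 lane TCP mm [-12.9 -99.3  27.4] tool y in lane [ 0.999 -0.036 -0.008] z [-0.008  0.001 -1.   ] F [-0.5 -0.   0.3] w 50.0 gf 0.0 q [ 0.37  0.38 -0.22  1.92  0.83  0.76 -0.11]
```

>>> arm_command([
  [[0,0,0,0,0,-0.018],[0,0,0,0,0,-0.018],[0,0,0,0,0,0]],
])

```text
clock: 3.68
position: [0.5548, -0.3198, 0.2033]
ee_rot: [1.536, 2.203, -0.42]
force: [-0.5, 0.2, 0.7]
width: 0.548
gripper_force: 0.0
```

>>> arm_command([
  [[0,0,0,0,0,0],[0,0,0,0,0,0],[0,0,0,0,0,0],[0,0,0,0,0,0]],
], jaw=0, newtons=35)

```text
clock: 4.18
position: [0.5549, -0.3196, 0.2033]
ee_rot: [1.536, 2.203, -0.419]
force: [-0.5, -0.1, 0.1]
width: 0.157
gripper_force: 0.0
```

```bash
python3 -c "
from h import *
inlane()"
```

```text
t 4.175 lane TCP mm [ -13.4 -100.    27.5] tool y in lane [ 1.    -0.001 -0.008] z [-0.008  0.    -1.   ] F [-0.5 -0.1  0.1] w 14.4 gf 0.0 q [ 0.37  0.38 -0.22  1.92  0.83  0.76 -0.07]
```

>>> arm_command([
  [[0,0,0,0,0,0],[0,0,0,0,0,0],[0,0,-0.004,0,0,0],[-0.003,0,-0.012,0,0,0],[-0.003,0,-0.02,0,0,0],[-0.003,0,-0.02,0,0,0],[0,0,-0.02,0,0,0],[0,0,0,0,0,0]],
])

```text
clock: 5.18
position: [0.5459, -0.29, 0.2759]
ee_rot: [1.534, 2.201, -0.416]
force: [-0.2, 0.3, -4.0]
width: 0.127
gripper_force: 35.0
```

```bash
python3 -c "
from h import *
inlane()
im=cam('wrist'); save(im,'w2')"
```

```text
t 5.175 lane TCP mm [ -11.6 -109.6  105.8] tool y in lane [ 1.    -0.001 -0.005] z [-0.005 -0.001 -1.   ] F [-0.2  0.3 -4. ] w 11.6 gf 34.979063272476196 q [ 0.37  0.27 -0.27  1.87  0.72  0.89  0.03]
```

View pics/w2.png

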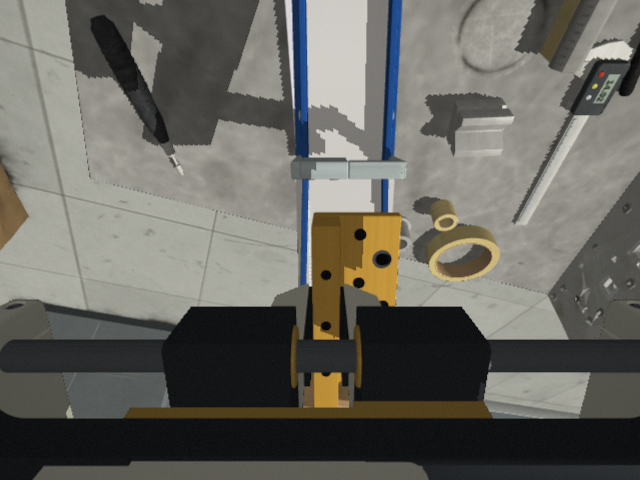

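Gib A is held square by the rib. Before turning it I'll check that the half turn fits the joint ranges, by fitting a simple kinematic model to the states logged so far.

```bash
cat > kin.py <<'E'
from h import *
import itertools
from scipy.optimize import least_squares
D=[([1.0223855,.43526455,.02496486,1.57411451,-.0115935,1.13399755,-.07510198],[.26923289,-.56349118,.2449123],[-3.06236911,-.694054105,.000798]),
([.309,.209,-.308,1.865,.677,.995,-.004],[.53396,-.2431,.31048],[1.551,2.188,-.417]),
([.37,.38,-.22,1.92,.83,.76,-.07],[.5549,-.3196,.2033],[1.536,2.203,-.419]),
([.37,.27,-.27,1.87,.72,.89,.03],[.5459,-.29,.2759],[1.534,2.201,-.416])]
sg=None
def Rj(q,par,s):
    z=lambda a:R.from_euler('z',a); y=lambda a:R.from_euler('y',a)
    A=z(par[0]+s[0]*q[0]); B=A*y(s[4]*q[1]); C=B*z(s[1]*q[2]); E=C*y(s[5]*q[3]); F=E*z(s[2]*q[4]); G=F*y(s[6]*q[5]); H=G*z(s[3]*q[6]+par[1]); return A,B,C,E,F,G,H
def fk(q,par,s):
    A,B,C,E,F,G,H=Rj(q,par,s); l=par[2:]
    p=np.array([0,0,l[0]])+A.apply([l[1],l[7],0])+C.apply([l[2],0,l[3]])+E.apply([l[4],0,l[5]])+G.apply([l[8],0,0])+H.apply([0,0,l[6]]); return p,H
def res(par,s,data=D,pos=True):
    r=[]
    for q,p,w in data:
        pp,H=fk(q,par,s); r+=list((H.inv()*R.from_rotvec(w)).as_rotvec()*.5)
        if pos: r+=list(pp-p)
    return np.array(r+list(.002*par[2:])) if pos else np.array(r)
E
python3 - <<'E'
from kin import *
best=[]
for s in itertools.product((-1,1),repeat=7):
    for c in(0,1.57,3.14,-1.57):
      for a0 in(0,1.57,3.14,-1.57):
        p0=np.r_[a0,c,.3,0,0,.4,0,.4,.2,0,0]
        o=least_squares(lambda v:res(np.r_[v,p0[2:]],s,pos=False),p0[:2]); best.append((o.cost,s,tuple(o.x)))
best.sort(key=lambda b:b[0])
for b in best[:6]: 
    o=least_squares(res,np.r_[b[2],.3,0,0,.4,0,.4,.2,0,0],args=(b[1],)); print(b[0],b[1],np.round(b[2],3),o.cost,o.x.round(3))
E
```

```text
1.382599774593117e-05 (-1, -1, -1, -1, -1, -1, -1) [-3.14  -1.573] 2.2099828813213393e-05 [-3.140e+00 -1.572e+00  2.760e-01 -1.200e-02 -3.000e-03  5.300e-01
  1.200e-02  4.180e-01  3.430e-01  5.500e-02  1.000e-03]
1.3825997745931579e-05 (-1, -1, -1, -1, 1, 1, 1) [0.002 1.569] 2.209982881321289e-05 [ 2.000e-03  1.569e+00  2.760e-01  1.200e-02  3.000e-03  5.300e-01
 -1.200e-02  4.180e-01  3.430e-01 -5.500e-02 -1.000e-03]
1.3825997745931897e-05 (-1, -1, -1, -1, -1, -1, -1) [-3.14   4.711] 2.209982881321352e-05 [-3.140e+00  4.711e+00  2.760e-01 -1.200e-02 -3.000e-03  5.300e-01
  1.200e-02  4.180e-01  3.430e-01  5.500e-02  1.000e-03]
1.3825997745932036e-05 (-1, -1, -1, -1, -1, -1, -1) [-3.14  -1.573] 2.2099828813213586e-05 [-3.140e+00 -1.572e+00  2.760e-01 -1.200e-02 -3.000e-03  5.300e-01
  1.200e-02  4.180e-01  3.430e-01  5.500e-02  1.000e-03]
1.3825997745932126e-05 (-1, -1, -1, -1, -1, -1, -1) [3.143 4.711] 2.209982881321337e-05 [ 3.144e+00  4.711e+00  2.760e-01 -1.200e-02 -3.000e-03  5.300e-01
  1.200e-02  4.180e-01  3.430e-01  5.500e-02  1.000e-03]
1.3825997745932155e-05 (-1, -1, -1, -1, -1, -1, -1) [3.143 4.711] 2.209982881321271e-05 [ 3.144e+00  4.711e+00  2.760e-01 -1.200e-02 -3.000e-03  5.300e-01
  1.200e-02  4.180e-01  3.430e-01  5.500e-02  1.000e-03]
```

```bash
cat >> kin.py <<'E'
S=(-1,-1,-1,-1,1,1,1); PAR=np.array([.002,1.569,.276,.012,.003,.53,-.012,.418,.343,-.055,-.001])
lo=np.array([-2.62,-.44,-1.27,.08,-1.32,.12,-2.74]);hi=np.array([2.62,2.09,1.32,2.57,4.46,2,2.74])
def ik(p,Rm_,q0,reg=.003):
    f=lambda q:np.r_[(lambda a:np.r_[a[0]-p,.3*(a[1].inv()*R.from_matrix(Rm_)).as_rotvec()])(fk(q,PAR,S)),reg*(q-q0)]
    o=least_squares(f,np.clip(q0,lo+.03,hi-.03),bounds=(lo,hi)); return o.x,np.linalg.norm(o.fun[:6])
E
python3 - <<'E'
from kin import *
q0=np.array([.37,.27,-.27,1.87,.72,.89,.03]); rng=np.random.default_rng(1)
for nm,RR in(("Rm",Rm),("Rp",Rp)):
    sols=[]
    for i in range(40):
        q,e=ik(LO+LL@[.0135,-.115,.03],RR,q0 if i==0 else lo+(hi-lo)*rng.random(7),1e-4)
        if e<.002: sols.append(q.round(2))
    print(nm,len(sols)); [print(q) for q in sorted(sols,key=lambda q:abs(q-q0).max())[:8]]
E
```

```text
Rm 15
[-0.63  0.69  1.32  1.96 -0.58  0.61 -1.89]
[-0.63  0.69  1.32  1.96 -0.58  0.61 -1.89]
[-0.62  0.69  1.32  1.96 -0.57  0.61 -1.89]
[-0.63  0.69  1.32  1.96 -0.58  0.61 -1.89]
[-0.63  0.69  1.32  1.96 -0.58  0.61 -1.89]
[-0.62  0.68  1.31  1.96 -0.56  0.6  -1.9 ]
[-0.6   0.64  1.25  1.96 -0.47  0.58 -1.99]
[-0.59  0.62  1.22  1.96 -0.41  0.56 -2.05]
Rp 26
[ 0.37  0.41 -0.22  1.85  0.81  0.78 -0.03]
[ 0.37  0.41 -0.23  1.85  0.81  0.79 -0.04]
[ 0.36  0.41 -0.22  1.85  0.8   0.78 -0.03]
[ 0.24  0.39 -0.05  1.87  0.73  0.73  0.03]
[ 0.21  0.39 -0.02  1.87  0.71  0.72  0.04]
[ 0.64  0.49 -0.61  1.81  0.99  0.93 -0.16]
[ 0.78  0.57 -0.85  1.79  1.1   1.05 -0.23]
[ 0.8   0.57 -0.87  1.79  1.12  1.06 -0.23]
```

>>> arm_command([
  [[0,0,0,0,0,0.17],[0,0,0,0,0,0.18],[0,0,0,0,0,0.18],[0,0,0,0,0,0.18],[0,0,0,0,0,0.18],[0,0,0,0,0,0.18],[0,0,0,0,0,0.18],[0,0,0,0,0,0.18],[0,0,0,0,0,0.18],[0,0,0,0,0,0.18]],
])

```text
clock: 6.48
position: [0.5444, -0.2914, 0.2726]
ee_rot: [2.626, 0.168, 0.189]
force: [0.5, -0.1, -5.0]
width: 0.127
gripper_force: 35.0
```

>>> arm_command([
  [[0,0,0,0,0,0.18],[0,0,0,0,0,0.18],[0,0,0,0,0,0.18],[0,0,0,0,0,0.18],[0,0,0,0,0,0.18],[0,0,0,0,0,0.15],[0,0,0,0,0,0],[0,0,0,0,0,0]],
])

```text
clock: 7.48
position: [0.5447, -0.2912, 0.2732]
ee_rot: [2.449, -1.203, 0.521]
force: [-0.7, -0.5, -3.7]
width: 0.131
gripper_force: 35.0
```

```bash
python3 -c "
from h import *
inlane()"
```

```text
t 7.475 lane TCP mm [ -13.1 -108.8  103.1] tool y in lane [-0.954 -0.3    0.009] z [-0.009  0.001 -1.   ] F [-0.7 -0.5 -3.7] w 12.0 gf 34.977455735206604 q [ 0.04  0.25  0.13  1.9   0.6   0.82 -2.7 ]
```

>>> arm_command([
  [[0,0,0,0,0,0.06],[0,0,0,0,0,0.06],[0,0,0,0,0,0.06],[0,0,0,0,0,0.06],[0,0,0,0,0,0.06],[0,0,0,0,0,0]],
])

```text
clock: 8.22
position: [0.5451, -0.2906, 0.2735]
ee_rot: [2.278, -1.581, 0.602]
force: [-0.4, 0.2, -3.8]
width: 0.126
gripper_force: 35.0
```

```bash
python3 -c "
from h import *
inlane()"
```

```text
t 8.225 lane TCP mm [ -12.5 -108.6  103.6] tool y in lane [-1.    -0.004  0.009] z [-0.009 -0.    -1.   ] F [-0.4  0.2 -3.8] w 11.6 gf 34.977489709854126 q [-0.49  0.31  0.81  1.94  0.32  0.7  -2.73]
```

>>> arm_command([
  [[0.002,-0.008,0.01,0,0,0],[0.002,-0.009,0.015,0,0,0],[0.0024,-0.009,0.015,0,0,0],[0,0,0.012,0,0,0],[0,0,0.008,0,0,0],[0,0,0,0,0,0],[0,0,0,0,0,0]],
])

```text
clock: 9.1
position: [0.5812, -0.3156, 0.225]
ee_rot: [2.276, -1.585, 0.603]
force: [0.6, 0.8, -3.0]
width: 0.128
gripper_force: 35.0
```

```bash
python3 -c "
from h import *
inlane()
im=cam('wrist'); save(im,'w3')"
```

```text
t 9.1 lane TCP mm [  12.6 -115.6   43.6] tool y in lane [-1.    -0.     0.008] z [-0.008  0.    -1.   ] F [ 0.6  0.8 -3. ] w 11.7 gf 34.97699797153473 q [-0.36  0.44  0.74  1.9   0.22  0.6  -2.66]
```

View pics/w3.png

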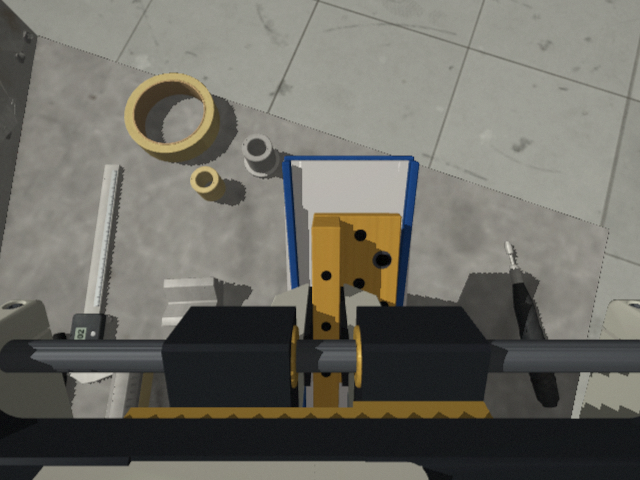

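The picture shows the gib between the flared sides, with its rib on the far (left) side. Lowering and releasing it.

>>> arm_command([
  [[0,-0.001,0.006,0,0,0],[0,0,0.005,0,0,0],[0,0,0.004,0,0,0],[0,0,0,0,0,0]],
])

```text
clock: 9.65
position: [0.5846, -0.3225, 0.2114]
ee_rot: [2.276, -1.585, 0.603]
force: [-0.4, -1.1, -2.9]
width: 0.127
gripper_force: 35.0
```

>>> arm_command([
  [[0,0,0,0,0,0],[0,0,0,0,0,0],[0,0,0,0,0,0],[0,0,0,0,0,0],[0,0,-0.01,0,0,0],[0,0,-0.04,0,0,0],[0,0,-0.05,0,0,0]],
], jaw=0.05)

```text
clock: 10.52
position: [0.5673, -0.2748, 0.2991]
ee_rot: [2.275, -1.585, 0.601]
force: [1.0, 0.4, 0.1]
width: 0.546
gripper_force: 0.0
```

```bash
python3 - <<'E'
from h import *
inlane()
im=cam('scene'); cv2.imwrite('pics/s1.png',cv2.resize(im["pixels"][130:350,270:460,::-1],None,fx=2.5,fy=2.5))
P=cloud(im); X=(P-LO)@LL; q=X[masks(im["pixels"])["bronze"]&(abs(X[...,0])<.05)&(X[...,1]>-.2)&(X[...,1]<.2)&(abs(X[...,2])<.05)]; print(len(q),np.percentile(q,[2,50,98],axis=0).round(3).tolist())
E
```

```text
t 10.525 lane TCP mm [  13.8 -115.3  129.3] tool y in lane [-1.   -0.    0.01] z [-0.01   0.001 -1.   ] F [1.  0.4 0.1] w 50.2 gf 0.0 q [-0.55  0.32  0.86  1.86  0.27  0.78 -2.7 ]
1031 [[-0.02, 0.081, 0.004], [0.005, 0.123, 0.009], [0.019, 0.168, 0.028]]
```

View pics/s1.png

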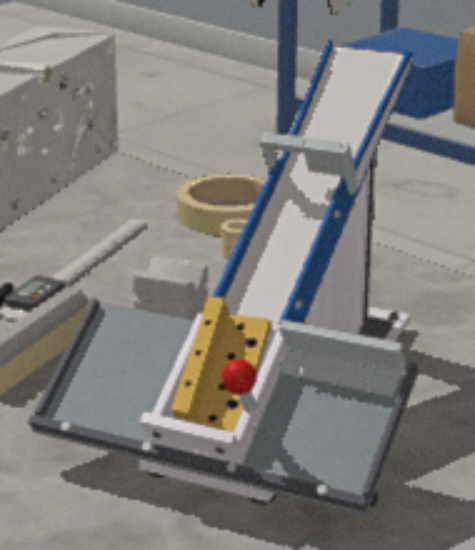

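Gib A is in the pocket with its rib on the far side. Next is gib B.

```bash
cat >> h.py <<'E'
def down(az):
    a=np.radians(az); y=np.array([np.cos(a),np.sin(a),0]); z=np.array([0,0,-1.]); return np.c_[np.cross(y,z),y,z]
E
python3 - <<'E'
from kin import *
s=arm.observe(); q0=s["joints"]; print(s["clock"])
Rb=down(220)
for h in(.16,.0285): print(ik(np.array([.472,.1035,h]),Rb,q0)[0].round(2),ik(np.array([.472,.1035,h]),Rb,q0)[1])
plan([.472,.1035,.16],Rb,10)
E
```

```text
10.575
[-0.71  0.29  0.49  2.08 -0.19  0.81 -2.56] 2.464437624144565e-05
[-0.49  0.51  0.21  2.17 -0.23  0.48 -2.55] 5.603954277796719e-05
10 x [-0.0407, -0.0103, 0.003, 0.0092, -0.0519, -0.0335] step mm 42.1 deg 3.6
```

>>> arm_command([
  [[-0.041,-0.0103,0.003,0.0092,-0.0519,-0.0335],[-0.041,-0.0103,0.003,0.0092,-0.0519,-0.0335],[-0.041,-0.0103,0.003,0.0092,-0.0519,-0.0335],[-0.041,-0.0103,0.003,0.0092,-0.0519,-0.0335],[-0.041,-0.0103,0.003,0.0092,-0.0519,-0.0335],[-0.041,-0.0103,0.003,0.0092,-0.0519,-0.0335],[-0.041,-0.0103,0.003,0.0092,-0.0519,-0.0335],[-0.041,-0.0103,0.003,0.0092,-0.0519,-0.0335],[-0.041,-0.0103,0.003,0.0092,-0.0519,-0.0335],[-0.041,-0.0103,0.003,0.0092,-0.0519,-0.0335]],
])

```text
clock: 11.82
position: [0.4689, 0.1045, 0.1535]
ee_rot: [2.845, -1.328, -0.009]
force: [-0.1, -0.0, 1.0]
width: 0.547
gripper_force: 0.0
```

>>> arm_command([
  [[0,0,0,0,0,0],[0,0,0,0,0,0]],
])

```text
clock: 12.08
position: [0.4698, 0.1026, 0.1537]
ee_rot: [2.843, -1.33, -0.006]
force: [0.3, 0.7, -0.0]
width: 0.545
gripper_force: 0.0
```

```bash
python3 - <<'E'
from h import *
s=arm.observe(); print(s["clock"],s["position"],s["joints"].round(2))
im=cam("wrist"); save(im,"w4"); P=cloud(im); m=masks(im["pixels"])["bronze"]&(im["z_map"]>0)
X=P[m&(abs(P[...,0]-.48)<.08)&(abs(P[...,1]-.11)<.08)&(P[...,2]<.04)]
for lab,q in(("all",X[X[:,2]>.003]),("rib",X[X[:,2]>.021])):
    r=cv2.minAreaRect((q[:,:2]*1000).astype(np.float32)); print(lab,len(q),np.round(r[0],1),np.round(r[1],1),r[2],q[:,2].mean())
R1=down(220); plan([.472,.1035,.07],R1,4); plan([.472,.1035,.0285],R1,8)
X=(P-LO)@LL
E
```

```text
12.075 [0.46979952 0.10261349 0.15365687] [-0.67  0.33  0.44  2.05 -0.19  0.81 -2.57]
all 5029 [484.5 112.9] [39.8 90.1] 39.5512580871582 0.013210778467895956
rib 1714 [473.6 104. ] [11.9 90. ] 39.8128662109375 0.025634476236861794
4 x [0.0001, -0.0006, 0.0209, 0.0011, 0.0005, -0.0009] step mm 20.9 deg 0.1
8 x [0.0001, -0.0003, 0.0156, 0.0005, 0.0002, -0.0004] step mm 15.6 deg 0.0
```

View pics/w4.png

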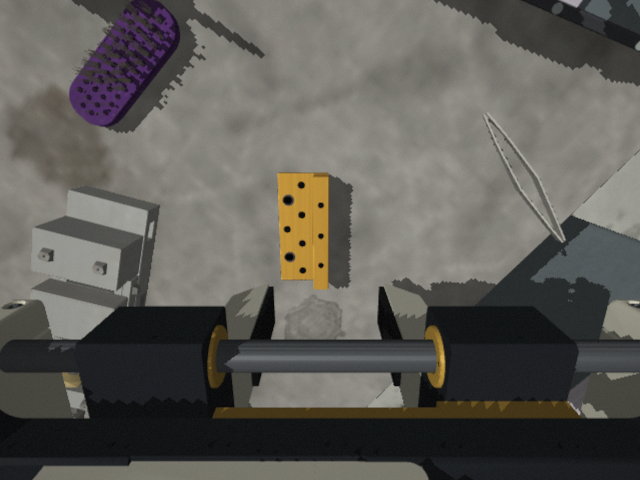

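The wrist view shows gib B's rib on the right (tool +y) at u≈320, and the brush and vise are clear of it. Going down to grip.

>>> arm_command([
  [[0.0005,-0.001,0.025,0.001,0,-0.001],[0.0005,-0.001,0.025,0.001,0,-0.001],[0.0004,-0.001,0.025,0.001,0,-0.001],[0,-0.001,0.022,0,0,0],[0,0,0.016,0,0,0],[0,0,0.012,0,0,0],[0,0,0,0,0,0],[0,0,0,0,0,0]],
])

```text
clock: 13.12
position: [0.4732, 0.1046, 0.0287]
ee_rot: [-2.847, 1.327, 0.005]
force: [0.1, 0.5, -0.5]
width: 0.541
gripper_force: 0.0
```

```bash
python3 - <<'E'
from h import *
s=arm.observe(); print(s["clock"],s["position"].round(4),s["force"].round(1)); plan([.4736,.104,.028],down(219.8),1)
E
```

```text
13.125 [0.4732 0.1046 0.0287] [ 0.1  0.5 -0.5]
1 x [0.0007, 0.0001, 0.0006, 0.0011, 0.0027, 0.0038] step mm 1.0 deg 0.3
```

Well placed. Gripping and lifting.

>>> arm_command([
  [[0,0,0,0,0,0],[0,0,0,0,0,0],[0,0,0,0,0,0],[0,0,0,0,0,0],[0,0,0,0,0,0],[0,0,0,0,0,0]],
], jaw=0, newtons=35)

```text
clock: 13.88
position: [0.4728, 0.1047, 0.0282]
ee_rot: [2.847, -1.327, -0.005]
force: [-1.5, -1.4, 1.6]
width: 0.13
gripper_force: 35.0
```

>>> arm_command([
  [[0,0,-0.01,0,0,0],[0,0,-0.035,0,0,0],[0,0,-0.055,0,0,0],[0,0,-0.055,0,0,0],[0,0,-0.055,0,0,0],[0,0,-0.04,0,0,0],[0,0,0,0,0,0]],
])

```text
clock: 14.75
position: [0.4749, 0.1044, 0.2812]
ee_rot: [-2.844, 1.325, 0.0]
force: [0.5, -0.4, -4.1]
width: 0.125
gripper_force: 35.0
```

```bash
python3 - <<'E'
from kin import *
s=arm.observe(); print(s["clock"],s["position"],s["joints"].round(2),s["width"]*91.8,s["force"].round(1))
T=(s["position"],R.from_rotvec(s["ee_rot"]).as_matrix())
# turn in two halves, tool z turn negative (j7 -2.6 -> 0)
p=LO+LL@[.0135,-.115,.09]
w=R.from_matrix(T[1].T@Rp).as_rotvec(); print(w,np.degrees(np.linalg.norm(w)))
plan(p,Rp,20); plan(p,Rp,22)
E
```

```text
14.75 [0.47485304 0.10442034 0.28119809] [-0.75  0.17  0.51  1.88 -0.1   1.11 -2.65] 11.48091075968845 [ 0.5 -0.4 -4.1]
[-0.73025824 -0.13024034 -2.71216742] 161.10297408349228
20 x [-0.0048, 0.0275, 0.0061, -0.0365, -0.0065, -0.1356] step mm 28.6 deg 8.1
22 x [-0.0045, 0.0249, 0.0056, -0.0332, -0.0059, -0.1233] step mm 26.0 deg 7.3
```

>>> arm_command([
  [[0,0,0,-0.0365,-0.0065,-0.1356],[0,0,0,-0.0365,-0.0065,-0.1356],[0,0,0,-0.0365,-0.0065,-0.1356],[0,0,0,-0.0365,-0.0065,-0.1356],[0,0,0,-0.0365,-0.0065,-0.1356],[0,0,0,-0.0365,-0.0065,-0.1356],[0,0,0,-0.0365,-0.0065,-0.1356],[0,0,0,-0.0365,-0.0065,-0.1356],[0,0,0,-0.0365,-0.0065,-0.1356],[0,0,0,-0.0365,-0.0065,-0.1356]],
])

```text
clock: 16.0
position: [0.4728, 0.104, 0.2767]
ee_rot: [2.758, 0.71, -0.292]
force: [-1.0, -0.2, -4.6]
width: 0.126
gripper_force: 35.0
```

>>> arm_command([
  [[0,0,0,-0.0365,-0.0065,-0.1356],[0,0,0,-0.0365,-0.0065,-0.1356],[0,0,0,-0.0365,-0.0065,-0.1356],[0,0,0,-0.0365,-0.0065,-0.1356],[0,0,0,-0.0365,-0.0065,-0.1356],[0,0,0,-0.0365,-0.0065,-0.1356],[0,0,0,-0.0365,-0.0065,-0.1356],[0,0,0,-0.0365,-0.0065,-0.1356],[0,0,0,-0.0365,-0.0065,-0.1356],[0,0,0,-0.0365,-0.0065,-0.1356]],
])

```text
clock: 17.25
position: [0.4727, 0.104, 0.2767]
ee_rot: [1.524, 2.21, -0.42]
force: [0.2, 0.0, -3.2]
width: 0.125
gripper_force: 35.0
```

>>> arm_command([
  [[0,0,0,0,0,0],[0,0,0,0,0,0]],
])

```text
clock: 17.5
position: [0.4734, 0.1041, 0.2776]
ee_rot: [1.534, 2.203, -0.418]
force: [0.5, 0.6, -4.2]
width: 0.127
gripper_force: 35.0
```

```bash
python3 - <<'E'
from h import *
inlane(); plan(LO+LL@[.0135,-.115,.09],Rp,10)
E
```

```text
t 17.5 lane TCP mm [ 57.8 231.4 304.6] tool y in lane [ 1.     0.    -0.006] z [-0.006 -0.    -1.   ] F [ 0.5  0.6 -4.2] w 11.6 gf 34.991721510887146 q [-0.72  0.24  0.04  1.91  0.52  1.23 -0.56]
10 x [-0.0346, -0.0044, 0.0215, -0.0006, 0.0, 0.0] step mm 41.0 deg 0.0
```

>>> arm_command([
  [[-0.035,-0.0044,0.0215,-0.0006,0,0],[-0.0346,-0.0044,0.0215,-0.0006,0,0],[-0.0346,-0.0044,0.0215,-0.0006,0,0],[-0.0346,-0.0044,0.0215,-0.0006,0,0],[-0.0346,-0.0044,0.0215,-0.0006,0,0],[-0.0346,-0.0044,0.0215,-0.0006,0,0],[-0.0346,-0.0044,0.0215,-0.0006,0,0],[-0.0346,-0.0044,0.0215,-0.0006,0,0],[-0.0346,-0.0044,0.0215,-0.0006,0,0],[-0.0346,-0.0044,0.0215,-0.0006,0,0]],
])

```text
clock: 18.75
position: [0.5749, -0.2943, 0.2649]
ee_rot: [1.53, 2.203, -0.41]
force: [1.2, 0.9, -4.0]
width: 0.129
gripper_force: 35.0
```

>>> arm_command([
  [[0,0,0.02,0,0,0],[0,0,0.015,0,0,0],[0,0,0,0,0,0],[0,0,0,0,0,0]],
])

```text
clock: 19.25
position: [0.5814, -0.3084, 0.2353]
ee_rot: [1.526, 2.205, -0.409]
force: [0.4, -1.1, -2.2]
width: 0.127
gripper_force: 35.0
```

```bash
python3 - <<'E'
from h import *
inlane(); plan(LO+LL@[.0135,-.115,.029],Rp,3)
im=cam('wrist'); save(im,'w5')
E
```

```text
t 19.25 lane TCP mm [  15.3 -115.    55.9] tool y in lane [1.    0.003 0.002] z [ 0.002 -0.    -1.   ] F [ 0.4 -1.1 -2.2] w 11.6 gf 34.99194145202637 q [-0.06  0.36  0.31  1.88  0.53  0.7   0.2 ]
3 x [-0.0, -0.0006, 0.009, 0.0006, 0.0001, 0.0011] step mm 9.0 deg 0.1
```

View pics/w5.png

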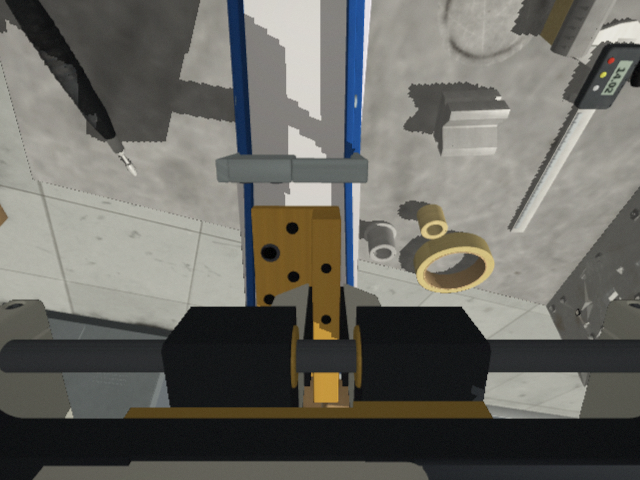

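Gib B is aligned, with its rib on the far side. Lowering and releasing it.

>>> arm_command([
  [[0,-0.001,0.011,0,0,0],[0,-0.001,0.01,0,0,0],[0,0,0.006,0,0,0],[0,0,0,0,0,0],[0,0,0,0,0,0]],
])

```text
clock: 19.92
position: [0.5839, -0.3227, 0.2116]
ee_rot: [1.527, 2.204, -0.41]
force: [-0.0, -0.3, -3.6]
width: 0.131
gripper_force: 35.0
```

>>> arm_command([
  [[0,0,0,0,0,0],[0,0,0,0,0,0],[0,0,0,0,0,0],[0,0,0,0,0,0],[0,0,-0.01,0,0,0],[0,0,-0.04,0,0,0],[0,0,-0.05,0,0,0],[0,0,-0.02,0,0,0],[0,0,0,0,0,0],[0,0,0,0,0,0]],
], jaw=0.05)

```text
clock: 21.18
position: [0.5625, -0.2666, 0.315]
ee_rot: [1.527, 2.205, -0.411]
force: [-0.6, -1.0, -0.0]
width: 0.546
gripper_force: 0.0
```

```bash
python3 - <<'E'
from h import *
inlane()
for n in("scene","top"):
    im=cam(n)
    P=cloud(im); X=(P-LO)@LL; q=X[masks(im["pixels"])["bronze"]&(abs(X[...,0])<.05)&(X[...,1]>-.2)&(X[...,1]<.2)&(abs(X[...,2])<.05)]
    print(n,len(q),[np.percentile(k,[2,50,98],axis=0).round(3).tolist() for k in(q[q[:,1]<.085],q[q[:,1]>=.085]) if len(k)])
    r=X[masks(im["pixels"])["red"]&(abs(X[...,0])<.1)&(X[...,1]>.1)&(X[...,1]<.19)]; print("red",r.mean(0).round(4),r.max(0).round(4),r.min(0).round(4))
E
```

```text
t 21.175 lane TCP mm [  12.1 -115.2  147.8] tool y in lane [1.    0.003 0.001] z [ 0.001 -0.    -1.   ] F [-0.6 -1.  -0. ] w 50.1 gf 0.0 q [-0.14  0.23  0.29  1.83  0.51  0.9   0.21]
scene 2104 [[[-0.02, -0.004, 0.004], [0.004, 0.041, 0.008], [0.019, 0.084, 0.028]], [[-0.02, 0.086, 0.004], [0.005, 0.128, 0.009], [0.018, 0.17, 0.028]]]
red [-0.0307  0.1508  0.0519] [-0.0202  0.1586  0.0581] [-0.0389  0.1392  0.0389]
top 0 []<stdin>:7: RuntimeWarning: Mean of empty slice.
  ret = um.true_divide(
Traceback (most recent call last):
ValueError: zero-size array to reduction operation maximum which has no identity
```

Both gibs are in line, with centres near lane y 129 and 40. Next I'll shut the fingers and go to the near side of the knob.

```bash
python3 - <<'E'
from kin import *
q0=arm.observe()["joints"]; Rk=np.c_[LL[:,0],-LL[:,1],-LL[:,2]]
for p in([-.064,.148,.11],[-.064,.148,.047],[.035,.148,.047]): q,e=ik(LO+LL@p,Rk,q0); print(q.round(2),e)
plan(LO+LL@[-.064,.148,.11],Rk,10)
s=arm.observe(); T=R.from_rotvec(s["ee_rot"]).as_matrix(); print(T.T@(LO+LL@[-.064,.148,.11]-s["position"]))
E
```

```text
[-0.66  0.2   0.41  2.4   0.77  0.66 -2.13] 0.00023572011730047494
[-1.06  0.6   1.2   2.48 -0.31  0.22 -0.91] 0.00011105922568094734
[-0.99  0.67  1.08  2.25 -0.22  0.37 -1.09] 0.0001036796591936011
10 x [0.0168, -0.0253, 0.0037, -0.0001, 0.0, 0.1574] step mm 30.6 deg 9.0
[ 0.26324957 -0.07508733  0.03738956]
```

```bash
python3 - <<'E'
from kin import *
q0=arm.observe()["joints"]
for nm,RR,h in(("Rp",Rp,.0195),("down y=+x",down(20.4),.0195),("down y=-laney",down(-69.6),.01),("down y=+laney",down(110.4),.01)):
    print(nm)
    for x in(-.042-h-.013,-.04-h+.082):
        for up in(.065,.004):
            p=LO+LL@[x,.148,.045]+np.array([0,0,up]); q,e=ik(p,RR,q0,.001); print(q.round(2),round(e,4),p.round(4))
E
```

```text
Rp
[-0.38  0.17  0.18  2.38  0.83  0.69 -0.54] 0.0 [ 0.4197 -0.1314  0.1594]
[-0.44  0.32  0.27  2.45  1.01  0.52 -0.77] 0.0 [ 0.4197 -0.1314  0.0984]
[-0.46  0.32  0.25  2.18  0.71  0.71 -0.42] 0.0 [ 0.5106 -0.0976  0.1594]
[-0.54  0.44  0.37  2.24  0.76  0.54 -0.52] 0.0 [ 0.5106 -0.0976  0.0984]
down y=+x
[ 0.07  0.22  0.13  2.15 -0.04  0.77  0.58] 0.0 [ 0.4197 -0.1314  0.1594]
[ 0.17  0.33  0.01  2.2  -0.    0.61  0.54] 0.0 [ 0.4197 -0.1314  0.0984]
[ 0.04  0.35  0.05  1.96 -0.02  0.84  0.46] 0.0 [ 0.5106 -0.0976  0.1594]
[ 0.1   0.44 -0.02  2.01  0.01  0.7   0.42] 0.0 [ 0.5106 -0.0976  0.0984]
down y=-laney
[-0.2   0.23  0.45  2.16 -0.14  0.78 -0.87] 0.0 [ 0.4286 -0.1281  0.1594]
[-0.18  0.34  0.45  2.23 -0.25  0.62 -0.77] 0.0 [ 0.4286 -0.1281  0.0984]
[-0.26  0.36  0.44  1.97 -0.2   0.85 -0.92] 0.0 [ 0.5196 -0.0942  0.1594]
[-0.23  0.46  0.42  2.03 -0.28  0.71 -0.85] 0.0 [ 0.5196 -0.0942  0.0984]
down y=+laney
[ 0.36  0.26 -0.23  2.1   0.08  0.79  2.  ] 0.0 [ 0.4286 -0.1281  0.1594]
[ 0.52  0.4  -0.45  2.14  0.27  0.66  1.81] 0.0 [ 0.4286 -0.1281  0.0984]
[ 0.34  0.4  -0.36  1.89  0.18  0.87  1.82] 0.0 [ 0.5196 -0.0942  0.1594]
[ 0.41  0.51 -0.45  1.94  0.31  0.76  1.7 ] 0.0 [ 0.5196 -0.0942  0.0984]
```

```bash
python3 - <<'E'
from h import *
plan([.4270,-.1287,.1594],down(-69.6),12)
E
```

```text
12 x [0.0107, -0.018, 0.0092, 0.0341, 0.0343, 0.1279] step mm 22.9 deg 7.8
```

>>> arm_command([
  [[0.0107,-0.018,0.0092,0.0341,0.0343,0.1279],[0.0107,-0.018,0.0092,0.0341,0.0343,0.1279],[0.0107,-0.018,0.0092,0.0341,0.0343,0.1279],[0.0107,-0.018,0.0092,0.0341,0.0343,0.1279],[0.0107,-0.018,0.0092,0.0341,0.0343,0.1279],[0.0107,-0.018,0.0092,0.0341,0.0343,0.1279],[0.0107,-0.018,0.0092,0.0341,0.0343,0.1279],[0.0107,-0.018,0.0092,0.0341,0.0343,0.1279],[0.0107,-0.018,0.0092,0.0341,0.0343,0.1279],[0.0107,-0.018,0.0092,0.0341,0.0343,0.1279]],
], jaw=0)

```text
clock: 22.52
position: [0.4285, -0.1684, 0.1805]
ee_rot: [2.922, 0.915, -0.083]
force: [-0.2, 0.3, -0.7]
width: 0.006
gripper_force: 0.0
```

>>> arm_command([
  [[0.0107,-0.018,0.0092,0.0341,0.0343,0.1279],[0.0107,-0.018,0.0092,0.0341,0.0343,0.1279],[0,0,0,0,0,0],[0,0,0,0,0,0]],
])

```text
clock: 23.02
position: [0.4284, -0.1289, 0.1605]
ee_rot: [3.09, 0.56, 0.002]
force: [0.5, -0.6, 0.4]
width: 0.006
gripper_force: 0.0
```

```bash
python3 - <<'E'
from h import *
inlane(); plan([.4270,-.1287,.1594],down(-69.6),1); plan([.4270,-.1287,.0984],down(-69.6),4)
im=cam('wrist'); save(im,'w6'); P=cloud(im); X=(P-LO)@LL
m=masks(im["pixels"])["red"]&(im["z_map"]>0)&(abs(X[...,0])<.08); r=X[m]; print(len(r), r.min(0).round(4),r.max(0).round(4))
E
```

```text
t 23.025 lane TCP mm [-65.5 114.3 101.9] tool y in lane [ 0.003 -0.867 -0.498] z [ 0.001  0.498 -0.867] F [ 0.5 -0.6  0.4] w 0.5 gf 0.0 q [-0.16  0.26  0.41  2.12 -0.14  0.79 -0.88]
1 x [-0.0013, -0.0007, 0.0011, 0.0018, -0.001, 0.0025] step mm 1.8 deg 0.2
4 x [-0.0003, -0.0002, 0.0155, 0.0005, -0.0002, 0.0006] step mm 15.5 deg 0.0
1111 [-0.054   0.0121 -0.0075] [-0.0079  0.1719  0.0573]
```

View pics/w6.png

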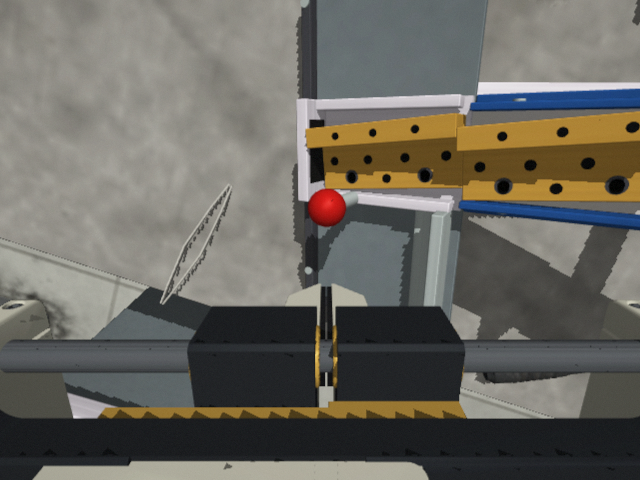

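The knob is straight ahead in tool +x at (327,208), and the shutter is clear to the right. Lowering, then pushing.

>>> arm_command([
  [[0,0,0.016,0,0,0],[0,0,0.016,0,0,0],[0,0,0.016,0,0,0],[0,0,0.012,0,0,0],[0,0,0,0,0,0],[0.006,0,0,0,0,0],[0.006,0,0,0,0,0],[0.006,0,0,0,0,0],[0.006,0,0,0,0,0],[0,0,0,0,0,0]],
])

```text
clock: 24.32
position: [0.4517, -0.1194, 0.1006]
ee_rot: [3.091, 0.558, 0.004]
force: [0.3, 0.2, -0.5]
width: 0.004
gripper_force: 0.0
```

```bash
python3 -c "
from h import *
inlane()"
```

```text
t 24.325 lane TCP mm [-40.4 145.   50.4] tool y in lane [ 0.001 -0.867 -0.499] z [ 0.003  0.499 -0.866] F [ 0.3  0.2 -0.5] w 0.4 gf 0.005412887257989496 q [-0.14  0.38  0.36  2.14 -0.22  0.65 -0.84]
```

>>> arm_command([
  [[0.008,0,0,0,0,0],[0.01,0,0,0,0,0],[0.01,0,0,0,0,0],[0.01,0,0,0,0,0],[0.01,0,0,0,0,0],[0.008,0,0,0,0,0],[0.006,0,0,0,0,0]],
])

```text
clock: 25.2
position: [0.5095, -0.0977, 0.1006]
ee_rot: [3.092, 0.557, 0.003]
force: [-2.5, -1.1, 1.5]
width: 0.003
gripper_force: 1.5
```

>>> arm_command([
  [[0.003,0,0,0,0,0],[0.003,0,0,0,0,0]],
])

```text
clock: 25.45
position: [0.5146, -0.0959, 0.1006]
ee_rot: [3.092, 0.556, 0.003]
force: [-2.7, -1.5, 0.4]
width: 0.004
gripper_force: 1.5
```

```bash
python3 - <<'E'
from h import *
inlane()
im=cam("scene"); X=(cloud(im)-LO)@LL; r=X[masks(im["pixels"])["red"]&(abs(X[...,0])<.1)&(X[...,1]>.1)&(X[...,1]<.19)&(im["z_map"]>0)]; print(len(r),r.min(0).round(4),r.max(0).round(4))
E
```

```text
t 25.45 lane TCP mm [ 26.8 145.1  50.5] tool y in lane [ 0.    -0.866 -0.5  ] z [ 0.002  0.5   -0.866] F [-2.7 -1.5  0.4] w 0.3 gf 1.5003682672977448 q [-0.18  0.46  0.36  2.   -0.24  0.72 -0.89]
41 [0.0429 0.151  0.0434] [0.0535 0.1595 0.0569]
```

>>> arm_command([
  [[0.002,0,0,0,0,0],[0.002,0,0,0,0,0],[0.002,0,0,0,0,0]],
])

```text
clock: 25.88
position: [0.5186, -0.0944, 0.1004]
ee_rot: [-3.092, -0.556, 0.002]
force: [-12.1, -4.7, 6.4]
width: 0.004
gripper_force: 6.2
```

>>> arm_command([
  [[0.001,0,0,0,0,0],[0.001,0,0,0,0,0],[0,0,0,0,0,0]],
])

```text
clock: 26.25
position: [0.5187, -0.0943, 0.1003]
ee_rot: [-3.092, -0.554, 0.006]
force: [-14.6, -4.6, 9.2]
width: 0.002
gripper_force: 7.6
```

```bash
python3 -c "
from h import *
inlane()"
```

```text
t 26.25 lane TCP mm [ 31.2 145.3  50.2] tool y in lane [-0.002 -0.865 -0.501] z [-0.004  0.501 -0.865] F [-14.6  -4.6   9.2] w 0.2 gf 7.5660681165754795 q [-0.19  0.47  0.36  1.99 -0.24  0.73 -0.9 ]
```

The shuttle is hard against its stop. Backing off and checking.

>>> arm_command([
  [[-0.006,0,0,0,0,0],[-0.015,0,0,0,0,0],[-0.02,0,0,0,0,0],[0,0,-0.03,0,0,0],[0,0,-0.05,0,0,0],[-0.01,0,-0.05,0,0,0],[-0.02,0,-0.04,0,0,0],[0,0,0,0,0,0],[0,0,0,0,0,0]],
])

```text
clock: 27.38
position: [0.4552, -0.1175, 0.2703]
ee_rot: [-3.092, -0.557, -0.005]
force: [-1.0, 0.3, 0.2]
width: 0.003
gripper_force: 0.0
```

```bash
python3 - <<'E'
from h import *
inlane()
im=cam("scene"); X=(cloud(im)-LO)@LL; m=masks(im["pixels"]); ok=im["z_map"]>0
r=X[m["red"]&ok&(abs(X[...,0])<.1)&(X[...,1]>.1)&(X[...,1]<.19)]; print("knob",len(r),r.min(0).round(4),r.max(0).round(4))
q=X[m["bronze"]&ok&(X[...,0]>-.05)&(X[...,0]<.12)&(X[...,1]>-.2)&(X[...,1]<.2)&(abs(X[...,2])<.05)]
for k in(q[q[:,0]<.035],q[q[:,0]>.05]): print(len(k),np.percentile(k,[2,50,98],axis=0).round(3).tolist())
cv2.imwrite('pics/s2.png',cv2.resize(im["pixels"][130:350,170:460,::-1],None,fx=2.5,fy=2.5))
E
```

```text
t 27.375 lane TCP mm [-36.4  60.6 197.6] tool y in lane [ 0.001 -0.866 -0.5  ] z [ 0.003  0.5   -0.866] F [-1.   0.3  0.2] w 0.3 gf 0.0 q [-0.24  0.15  0.44  1.93 -0.08  1.07 -0.98]
knob 130 [0.0405 0.1397 0.0406] [0.0591 0.1587 0.0581]
1057 [[-0.017, -0.001, 0.004], [0.008, 0.039, 0.009], [0.022, 0.081, 0.028]]
833 [[0.059, 0.087, 0.004], [0.083, 0.129, 0.015], [0.093, 0.171, 0.027]]
```

View pics/s2.png

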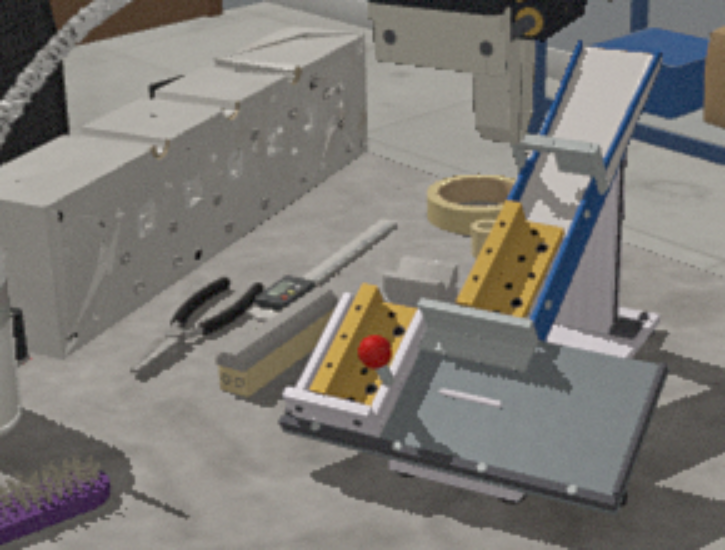

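Gib A has been carried out in the pocket, the shutter holds gib B back, and the knob has moved about 80 mm. Handing in.

```bash
python3 -c "
from cell import arm
print(arm.sign_off())"
```

```text
the job is handed in; nothing more can be done
None
```

The job is handed in at about 27 s on the robot's clock: gib A was taken out, turned round and carried across in the shuttle's pocket, gib B is held back behind the shutter, the shuttle is at its far stop (about 79 to 80 mm measured), and the arm never went near the brush, slide bar or V-block.

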